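# Stroke down the leaf clips of a glass-plate frame

## Task

Close the row of leaf clips that stands up along one long side of the wooden plate frame: run the fingertips lightly along the row in a single pass, the way the clips lean, so that each one folds down flat in turn, and do not lift away until the last lies flat. Then come clear. Press gently, leave the frame where it lies, pick nothing up, and do not disturb the other things on the bench.

Things in the scene. Friction and masses are not known exactly. Their poses are not given: they have to be found in the camera images.
- frame: loose wooden plate frame, turned any way, flat on a 3 mm cutting mat: 240 (x) x 190 (y) mm, rim 14 high, 30 wide, about 0.9 kg, round a dark 180 x 130 glass plate 1 mm below the rim. Origin: centre of underside. On each long side four small steel leaf clips straddle rim and glass edge: the +y row stands up and is to be closed; the -y row is already flat (top 17 mm above the underside).
- row_start (a point): the beginning of the standing row: centre of the hinge line of its first clip, at the height of the top face of a closed leaf (17 mm above the frame's underside, 3 mm above the rim). The frame's rim runs on 51 mm beyond it, free of clips.
- row_end (a point): the end of the standing row: middle of the free edge of the last clip when closed, at the same height, 138 mm from row_start along the frame's +x. The rim runs on 51 mm beyond it, free of clips.
- clip0 (a joint): clip 1 of 4 of the standing row: hinge line 0 mm from row_start towards row_end, square to that line, 16 mm above the frame's underside. Steel leaf 24 long, 24 wide, 2 mm thick. Value: angle above flat, rad; 0 flat, 1.3 upper stop; begins at 0.7 to 1.0, free edge leaning towards row_end, about 20 mm high. Light friction hinge (0.006 N m, no spring): stays where it is left.
- clip1 (a joint): clip 2 of 4 of the standing row: hinge line 38 mm from row_start towards row_end, square to that line, 16 mm above the frame's underside. Steel leaf 24 long, 24 wide, 2 mm thick. Value: angle above flat, rad; 0 flat, 1.3 upper stop; begins at 0.7 to 1.0, free edge leaning towards row_end, about 20 mm high. Light friction hinge (0.006 N m, no spring): stays where it is left.
- clip2 (a joint): clip 3 of 4 of the standing row: hinge line 76 mm from row_start towards row_end, square to that line, 16 mm above the frame's underside. Steel leaf 24 long, 24 wide, 2 mm thick. Value: angle above flat, rad; 0 flat, 1.3 upper stop; begins at 0.7 to 1.0, free edge leaning towards row_end, about 20 mm high. Light friction hinge (0.006 N m, no spring): stays where it is left.
- clip3 (a joint): clip 4 of 4 of the standing row: hinge line 114 mm from row_start towards row_end, square to that line, 16 mm above the frame's underside. Steel leaf 24 long, 24 wide, 2 mm thick. Value: angle above flat, rad; 0 flat, 1.3 upper stop; begins at 0.7 to 1.0, free edge leaning towards row_end, about 20 mm high. Light friction hinge (0.006 N m, no spring): stays where it is left.
- loupe: black magnifying loupe, 44 mm across, 38 mm tall, standing on the glass plate inside the frame; bystander, origin under its centre
- weight: brass cylinder weight, 38 mm across, 34 mm tall, standing on the mat beyond one short side of the frame; bystander, origin under its centre
- folder: flat white bone folder, 140 x 22 x 4 mm (long along its y), lying on the mat beyond the other short side of the frame; bystander, origin under its centre
- eraser: white eraser in a card sleeve, 22 x 45 x 12 mm, on the mat near the weight; bystander, origin under its centre
- tweezers: flat steel tweezers, 135 x 24 x 4 mm, on the table to the robot's left; bystander, origin under the centre
- knife: yellow utility knife, 165 x 24 x 18 mm, on the table to the robot's right; bystander, origin under the middle of its handle
- pencil: red pencil, 190 x 7.5 mm, on the table to the robot's left; bystander, origin under its centre
- bottle: amber bottle, 52 mm across, 110 mm tall, on the table to the robot's right; bystander, origin under its centre

How it is judged:
On the way, in this order (a step that is already met when the one before it is completed fails the run):
1. clip 1 from row_start is folded flat (value of joint clip0 below 0.3 rad), for 0.02 s.
2. clip 2 from row_start is folded flat (value of joint clip1 below 0.3 rad), for 0.02 s.
3. clip 3 from row_start is folded flat (value of joint clip2 below 0.3 rad), for 0.02 s.
4. clip 4 from row_start is folded flat (value of joint clip3 below 0.3 rad), for 0.02 s.
At the end, for the whole second after the job is handed in: All four clips of the standing row lie flat (under 0.3 rad), closed one after another from row_start to row_end, and the frame lies flat and still on the mat, both ends of the row within 20 mm of where they began (value of joint each of clip0, clip1, clip2, clip3 below 0.3 rad and distance of each of row_start, row_end from where it was at the start of the episode below 0.02 m and angle between frame's own z axis and vertical below 0.05 rad and linear speed of frame below 0.01 m/s); the robot touches nothing.
It fails at once if the frame is shoved more than 20 mm at either end of the row (distance of any of row_start, row_end from where it was at the start of the episode above 0.02 m).
It fails at once if the frame is lifted or tipped (height (world z) of frame above 0.012 m or angle between frame's own z axis and vertical above 0.08 rad).
It fails at once if the fingers press the frame or its clips with more than 30 N (contact force between the fingers and frame above 30 N).
It fails at once if the fingertips lift well away from the row (about 25 mm above it) after the first clip is down and before the last is (value of joint clip0 below 0.3 rad and value of joint clip3 above 0.3 rad and z of the grasp point in the frame of frame above 0.06 m).
It fails at once if a bystander (loupe, weight, folder, eraser, tweezers, knife, pencil, bottle) is moved more than 20 mm (distance of any of loupe, weight, folder, eraser, tweezers, knife, pencil, bottle from where it was at the start of the episode above 0.02 m).
It also fails if it takes over 48 s, if anything falls off the work surface, if the arm or the gripper's body presses on something with over 40 N, if the wrist force passes 120 N, or if a joint passes its speed limit or range.

## Robot

A 7-joint arm with a two-finger parallel gripper is mounted at the origin on the work surface. World frame = base frame: x ahead of the robot, y to its left, z up, the work surface at z = 0. Lengths are in m, angles in rad, forces in N, time in s.
With the tool pointing down it reaches from about 0.425 to 0.925 m from the base axis. Payload 6.8 kg.
Tool frame: the origin (TCP) lies on the front face of the gripper's body, between the roots of the fingers; the fingertips stand 73 mm ahead of it and the grasp point (between the pads) lies 54 mm ahead of it (env.nose_length is the distance from the TCP to the fingertips, in m); z points along the fingers, y is the line along which they close (so a half turn about z gives the same grasp; the last joint's range is limited). The gripper opens to 85 mm and grips with 20 to 120 N. Pads are 22 mm wide; open, the fingers measure 114 mm over their backs; the gripper's body (76 mm by 85 mm) begins 54 mm behind the grasp point. The pads swing forward as they close: fully open they stand 13 mm farther back than shut.
Start: joints at [1.028, 0.477, 0.022, 1.555, -0.011, 1.109, -0.083], TCP at [0.284, -0.612, 0.304] pointing down, gripper open.
Joint ranges: [-2.96, 2.96], [-0.34, 2.1], [-1.41, 1.46], [0.24, 2.44], [-1.37, 4.51], [0.17, 1.92], [-2.96, 2.96]. Speed limits (rad/s): [2.39, 2.39, 3.14, 3.14, 3.14, 3.14, 3.14].

## Interface

Orientations are given as a unit quaternion [w, x, y, z].
In Python, from cell import env, kin, camera, calibration, job gives the robot as it stands. The module is installed in compiled form; this text tells all that it offers. Calls block until the motion is done:
- env.reach(position, orientation): joint-space move of the TCP to a pose.
- env.movel(position, velocity=0.15, rot=None, stop_force=None): straight line of the TCP; rot=None keeps the orientation; velocity is the mean speed in m/s. With stop_force (N) it stops when the force on the tool has changed by that much, and returns True; else False.
- env.goto_joints(angles): joint-space move.
- env.grip(opening, f_grip=None): finger opening in m; f_grip is the grip in N (None keeps the last); returns when the fingers have stopped.
- env.dwell(seconds).
- kin.inverse_kinematics(position, orientation): joint angles nearest the present ones, or None.
- env.get_state(): the state.
- camera(name): name is "scene" or "side" or "wrist"; returns (picture, depth): 480x640x3 uint8, blue, green, red; 480x640 float32, m along the optical axis (not along the pixel's ray), 0 where there is no reading.
- calibration(name): a dict with "fx", "fy", "cx", "cy" (pixels), "k1" (the pictures are not rectified: a ray, as slopes to the right and down, at radius r is drawn at 1 + k1 r^2 times it, then the intrinsics apply), "rvec" (rotation vector, rad) and "tvec" (3), from world to camera coordinates, as OpenCV has them. Camera axes: x right, y down, z forward; pixel columns grow to the right and rows downward; lengths in m; the calibration is good to about 2 mm. A picture is of the moment at which its call begins: read the wrist's pose just before it. calibration takes no time and is no camera call; for the wrist camera it gives the pose at the moment of the call.
A pose or a line that the arm cannot do raises env.PlanningError and nothing moves.
- job.job_done(): hands the job in; it is judged then, once.
The state is a dict: "time": time; "qpos": joint angles; "joint_velocities": joint speeds; "joint_torque": joint torques, N m; "tcp_pos": TCP position; "orientation": TCP orientation; "force": force on the tool from outside, world axes, zero at the start; "torque": the same for the moment, N m; "opening": finger opening in m; "gripper_force": force on a finger pad.
Only numpy, scipy, OpenCV 4.12 (cv2) and the standard library are available. Lean on these libraries where they do the work, as an engineer would, in place of code of your own. Each camera call takes 0.05 s, during which the arm holds its last target. There are 200 camera calls.

## Working session

There is one attempt and no reset: what is moved stays moved. The work goes in short steps, each a Python script; the robot and the scene stay as the last script left them, time stands still between calls to the robot, and variables do not carry over. Pictures are saved under pics/ and viewed, at most 10 in all, crops included, and the job is handed in when it is done.

```bash
mkdir -p pics
python3 - <<'E'
from cell import env,camera,calibration
import cv2,numpy as np
for n in("scene","side"):
    p,d=camera(n);cv2.imwrite(f"pics/{n}0.png",p);np.save(f"{n}0.npy",d);c=calibration(n);print(n,c, -cv2.Rodrigues(np.array(c["rvec"],float))[0].T@np.array(c["tvec"]).ravel())
s=env.get_state();print(s["time"],s["tcp_pos"],s["orientation"],s["opening"],env.nose_length)
E
```

```text
scene {'fx': 494.6978537249828, 'fy': 494.6978537249828, 'cx': 314.5819193967235, 'cy': 237.9122151560081, 'k1': -0.10562979708566891, 'rvec': array([ 1.78382002,  2.1349563 , -0.5226767 ]), 'tvec': array([ 0.09741985, -0.50937902,  1.44200384])} [1.12118974 0.09882276 1.03995208]
side {'fx': 435.4784600579978, 'fy': 435.4784600579978, 'cx': 321.86848160951735, 'cy': 240.2543420055419, 'k1': -0.050354396111276754, 'rvec': array([ 0.55750377, -2.60725419,  1.31634938]), 'tvec': array([0.53766875, 0.17096414, 1.11575675])} [0.18804679 0.94800414 0.7931936 ]
0.1 [ 0.28416346 -0.61183714  0.30303824] [-7.62941125e-04  9.76459800e-01  2.15697984e-01 -2.37092934e-04] 0.08525995916945653 0.0726
```

View pics/scene0.png

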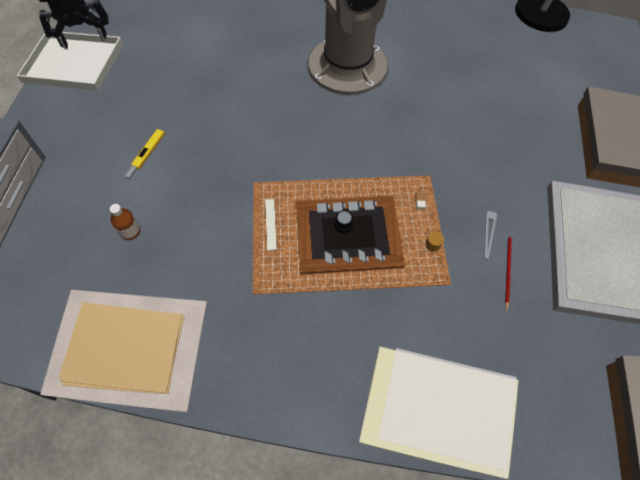

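View pics/side0.png

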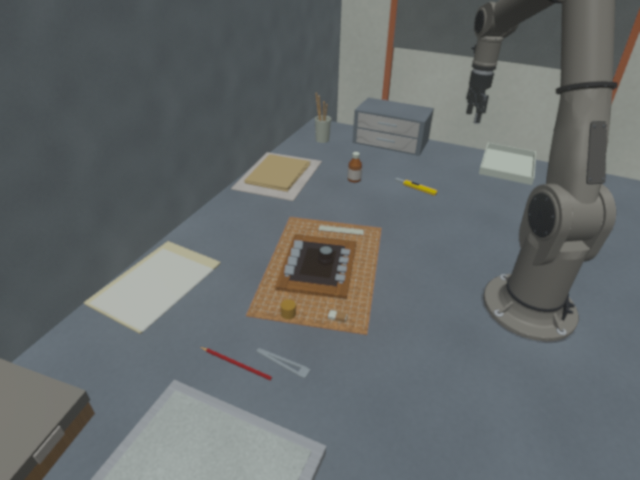

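The scene view shows the frame centred near (350,233). The standing row looks like the far one, at rows ~256 and columns 330–379. I'll locate it roughly, then take a closer look with the wrist camera.

```bash
cat > h.py <<'E'
import cv2,numpy as np
from cell import env,kin,camera,calibration,job
def cam(c):
    K=np.array([[c["fx"],0,c["cx"]],[0,c["fy"],c["cy"]],[0,0,1.]]);D=np.array([c["k1"],0,0,0.])
    return K,D,np.array(c["rvec"],float),np.array(c["tvec"],float)
def ray(c,uv):
    K,D,r,t=cam(c);R=cv2.Rodrigues(r)[0]
    n=cv2.undistortPoints(np.array(uv,float).reshape(-1,1,2),K,D).reshape(-1,2)
    return -R.T@t.ravel(),np.c_[n,np.ones(len(n))]@R
def onplane(c,uv,z):
    o,d=ray(c,uv);return o+d*((z-o[2])/d[:,2])[:,None]
def project(c,P):
    K,D,r,t=cam(c);return cv2.projectPoints(np.array(P,float),r,t,K,D)[0].reshape(-1,2)
def tri(c1,u1,c2,u2):
    o1,d1=ray(c1,u1);o2,d2=ray(c2,u2);out=[]
    for a,b in zip(d1,d2):
        s=np.linalg.lstsq(np.c_[a,-b],o2-o1,rcond=None)[0];p,q=o1+a*s[0],o2+b*s[1];out.append(np.r_[(p+q)/2,np.linalg.norm(p-q)])
    return np.array(out)
def down(yaw):  # tool z down, tool y along (sin,..): R=Rz(yaw)Rx(pi)
    return np.array([0,np.cos(yaw/2),np.sin(yaw/2),0])
E
python3 - <<'E'
from h import *
c=calibration("scene");np.set_printoptions(precision=4,suppress=True)
print(onplane(c,[[296,199],[400,196],[405,266],[300,272],[330,257],[379,255],[345,222]],.017))
p=cv2.imread("pics/scene0.png")[180:290,245:450];cv2.imwrite("pics/sc1.png",cv2.resize(p,None,fx=3.9,fy=3.9,interpolation=cv2.INTER_CUBIC))
w=calibration("wrist");s=env.get_state()
R=cv2.Rodrigues(w["rvec"])[0];print("wristcam pos",-R.T@w["tvec"],"axis",R[2],"right",R[0],s["tcp_pos"])
E
```

```text
[[ 0.495  -0.0561  0.017 ]
 [ 0.4405  0.1933  0.017 ]
 [ 0.6266  0.2229  0.017 ]
 [ 0.6836 -0.0096  0.017 ]
 [ 0.6346  0.0509  0.017 ]
 [ 0.6095  0.161   0.017 ]
 [ 0.5374  0.071   0.017 ]]
wristcam pos [ 0.3438 -0.5839  0.3738] axis [-0.2338 -0.1077 -0.9663] right [ 0.4214 -0.9069 -0.0009] [ 0.2842 -0.6118  0.303 ]
```

View pics/sc1.png

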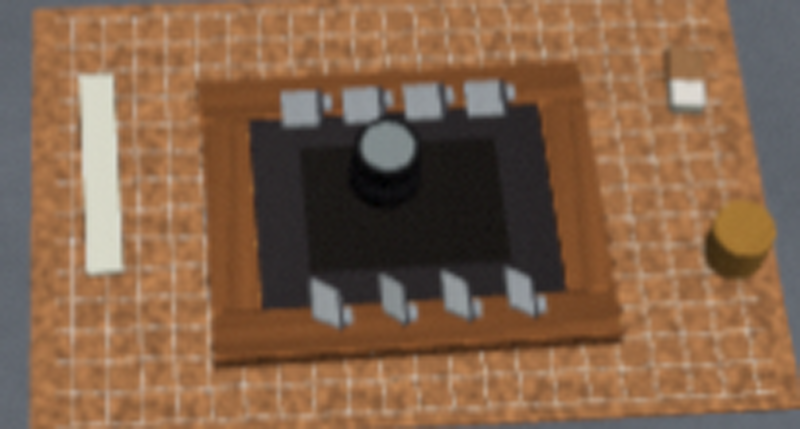

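The magnified view shows the hinge barrels to the right of each leaf, with the leaves leaning image-left (world −y). So row_start is at the right-hand end (crop ~(540,305)) and row_end at the left (~(310,290)). Next I'll take two wrist views.

Run:
```python
from h import *
import pickle
env.grip(0.0,20)
q=down(.222)
for i,dy in enumerate((.05,-.05)):
    p=np.array([.555,.10+dy,.25])
    (env.reach if i==0 else env.movel)(p,q) if i==0 else env.movel(p)
    env.dwell(.3);c=calibration("wrist");im,_=camera("wrist")
    cv2.imwrite(f"pics/w{i}.png",im);pickle.dump(c,open(f"w{i}.pkl","wb"))
s=env.get_state();print(s["time"],s["tcp_pos"],s["orientation"],s["opening"],s["qpos"])
```

```text
5.2333 [0.55495837 0.05063283 0.25001709] [-8.41906503e-05  9.93790302e-01  1.11269170e-01  1.41038721e-05] 0.00014311899701221004 [ 0.24819453  0.40136128 -0.56610208  1.86382839  0.26032564  0.9500566
 -1.78260134]
```

View pics/w0.png

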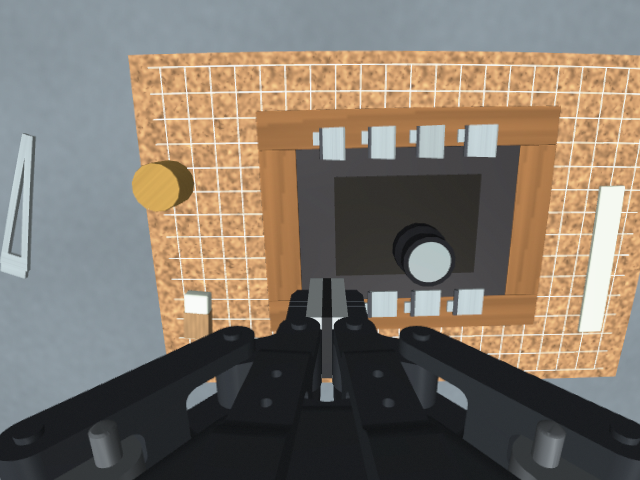

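View pics/w1.png

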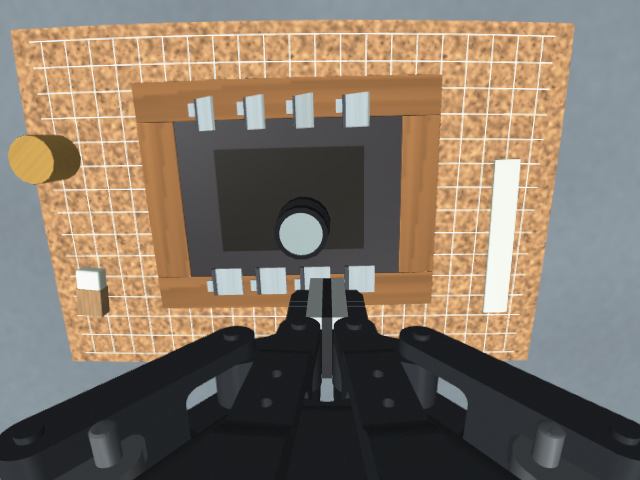

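The standing row is the far one: in w0 its barrels are at (316,140), (365,138), (413,136), (462,134), with clip 1 on the left. In w1 the first barrel is at (192,110). I'll triangulate the frame corners and fit the pose.

Run:
```python
from h import *
import pickle
from scipy.optimize import least_squares
np.set_printoptions(precision=4,suppress=True)
c=[pickle.load(open(f"w{i}.pkl","rb")) for i in(0,1)]
# frame-local: x toward row_end (image right), y toward far side
A=[[257,112],[558,107],[533,322],[295,151],[520,145],[506,296],[316,140],[462,134]]
B=[[134,86],[441,75],[431,301],[174,122],[402,115],[399,273],[192,110],[339,105]]
T=tri(c[0],A,c[1],B);print(T)
L=np.array([[-.12,.095],[.12,.095],[.12,-.095],[-.09,.065],[.09,.065],[.09,-.065]])
def pts(v): 
    R=np.array([[np.cos(v[2]),-np.sin(v[2])],[np.sin(v[2]),np.cos(v[2])]]);return np.c_[L@R.T+v[:2],np.full(len(L),v[3])]
f=lambda v:np.r_[(project(c[0],pts(v))-A[:6]).ravel(),(project(c[1],pts(v))-B[:6]).ravel()]
r=least_squares(f,[.56,.09,-1.35,.017],loss="soft_l1");v=r.x;print(v,r.fun.reshape(-1,2))
R=np.array([[np.cos(v[2]),-np.sin(v[2])],[np.sin(v[2]),np.cos(v[2])]])
for i in(0,1): # barrels seen on plane, in frame coords
    for U in ((A,B)[i][6:],): print((onplane(c[i],U,v[3]+.002)[:,:2]-v[:2])@R)
# leaf base edge ends (w0 clip0, clip3 ; far/near)
print((onplane(c[0],[[321,128],[321,160],[467,126],[465,157]],v[3]+.002)[:,:2]-v[:2])@R)
np.save("pose.npy",v)
```

```text
[[ 0.625   0.2222  0.0126  0.0014]
 [ 0.6838 -0.0101  0.0142  0.0006]
 [ 0.5015 -0.0566  0.0154  0.0001]
 [ 0.6032  0.1867  0.014   0.0011]
 [ 0.648   0.0121  0.0178  0.0003]
 [ 0.522  -0.0203  0.0191  0.0002]
 [ 0.6154  0.1719  0.0193  0.0011]
 [ 0.6445  0.0616  0.0208  0.0008]]
[ 0.5625  0.0823 -1.3198  0.0144] [[-0.5671  1.0744]
 [ 0.8847 -0.9443]
 [-0.0657  0.8406]
 [ 1.3829 -0.2831]
 [-1.0838  0.1438]
 [-1.6261 -2.0413]
 [-1.0646 -0.9284]
 [ 0.5079 -0.2851]
 [ 0.3106  1.0369]
 [ 0.9608  1.0581]
 [ 0.0976  0.8539]
 [-0.242  -1.5022]]
[[-0.0739  0.0729]
 [ 0.042   0.0746]]
[[-0.0745  0.0742]
 [ 0.0404  0.0742]]
[[-0.0697  0.082 ]
 [-0.0705  0.0572]
 [ 0.0457  0.0807]
 [ 0.0455  0.0566]]
```

The fit is consistent: rim height is about 15 mm, the reprojection error is 1–2 px, and hinge 1 comes out at x=−70 mm against −69 expected. The row centreline is at y≈0.07. I'll touch down gently on the bare rim to get the exact height.

```bash
cat >> h.py <<'E'
def W(x,y,z):
    v=np.load("pose.npy");k,s=np.cos(v[2]),np.sin(v[2]);return np.array([v[0]+k*x-s*y,v[1]+s*x+k*y,z])
E
python3 - <<'E'
from h import *
n=env.nose_length;q=down(np.load("pose.npy")[2]+np.pi/2)
env.reach(W(-.102,.070,.10+n),q)
env.movel(W(-.102,.070,.032+n),velocity=.08)
env.dwell(.3);f0=env.get_state()["force"]
hit=env.movel(W(-.102,.070,.006+n),velocity=.01,stop_force=2.5)
s=env.get_state();print(hit,s["time"],s["tcp_pos"][2]-n,s["force"]-f0)
np.save("touch.npy",s["tcp_pos"])
im,_=camera("wrist");cv2.imwrite("pics/w2.png",im)
E
```

```text
True 8.7583 0.01721366444463243 [-1.01946472  0.3234811   5.12329425]
```

View pics/w2.png

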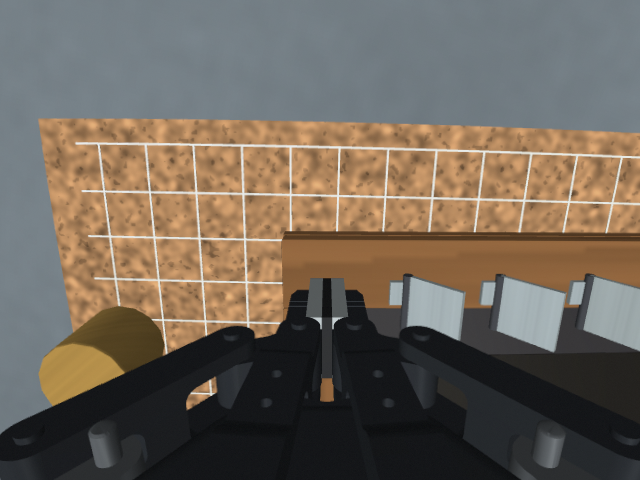

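Contact at 17.2 mm matches mat plus rim (17 mm). The picture shows the tips on the bare rim at ~(327,290), in line with the row, which starts at ~(400,295). Now the pass, with the tips about 2.5 mm above the closed leaves.

Run:
```python
from h import *
t=np.load("touch.npy");z=t[2]+.0055
env.movel(W(-.102,.070,z),velocity=.02);env.dwell(.2);f0=env.get_state()["force"]
for x in np.arange(-.08,.0901,.01):
    hit=env.movel(W(x,.070,z),velocity=.03,stop_force=12)
    s=env.get_state();print(round(x,3),hit,(s["force"]-f0).round(1))
    if hit:break
print(s["time"],s["tcp_pos"][2]-z)
im,_=camera("wrist");cv2.imwrite("pics/w3.png",im)
```

```text
-0.08 False [-0.5 -0.1  0.4]
-0.07 False [-0.6 -0.8  0.4]
-0.06 False [-0.7 -0.6 -0.6]
-0.05 False [-1.1 -0.7 -0.3]
-0.04 False [-0.6  0.5  0.1]
-0.03 False [-0.6 -0.2  0.2]
-0.02 False [-0.7 -0.7 -0.3]
-0.01 False [-0.3 -0.8  0.5]
-0.0 False [-0.3 -0.3  0.5]
0.01 False [-0.5 -0.6  1.1]
0.02 False [-0.7 -0.6  0.1]
0.03 False [-0.1 -0.4  1.2]
0.04 False [-0.5  0.4  0.6]
0.05 False [-0.9 -1.1  0.8]
0.06 False [-0.4 -0.9  0.9]
0.07 False [-0.5 -0.4  0.8]
0.08 False [-0.5  0.   0.7]
0.09 False [ 0.  -0.6  1.2]
18.575 -4.6070286302851704e-05
```

View pics/w3.png

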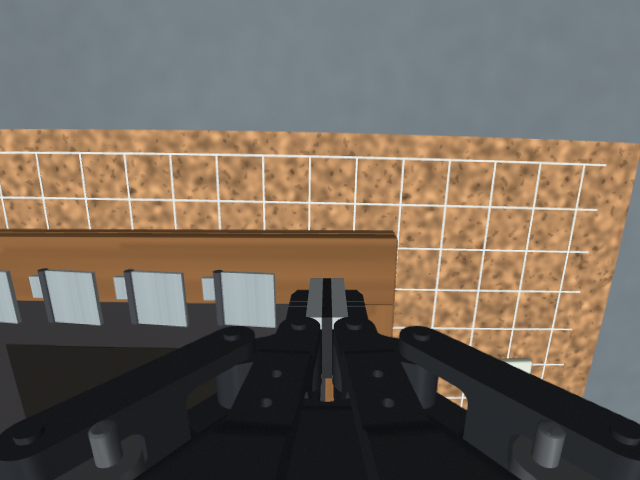

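The clips at (70,297), (155,298) and (245,298) lie down, and the tips are past the last one at ~(327,290). I'll lift clear and check all four.

Run:
```python
from h import *
s=env.get_state();p=s["tcp_pos"]
env.movel(p+[0,0,.05],velocity=.08)
env.reach(np.array([.555,.10,.27]),s["orientation"]);env.dwell(.3)
c=calibration("wrist");im,_=camera("wrist");cv2.imwrite("pics/w4.png",im)
z=.02
for x0 in(-.069,-.031,.007,.045): # predicted flat leaf free-edge centre
    print(project(c,[W(x0,.07,z),W(x0+.024,.07,z)]).round(0).tolist())
print(env.get_state()["time"],env.get_state()["force"])
```

```text
[[265.0, 127.0], [294.0, 127.0]]
[[311.0, 127.0], [340.0, 127.0]]
[[357.0, 127.0], [386.0, 127.0]]
[[403.0, 127.0], [432.0, 127.0]]
20.5 [-0.64011108 -0.33189109 -0.22316993]
```

View pics/w4.png

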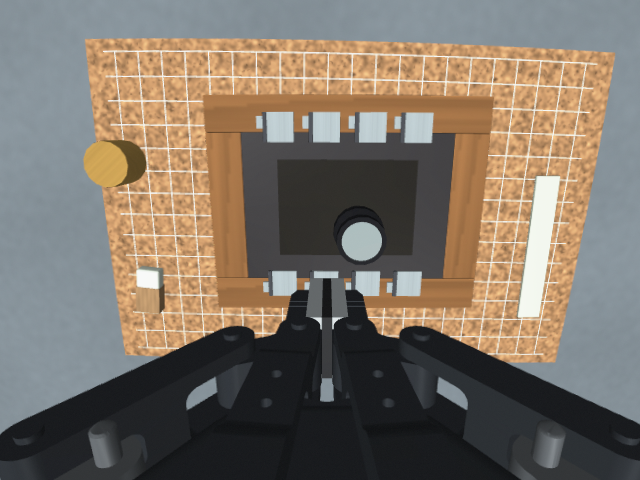

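All four leaves, at (279,127), (325,127), (371,127) and (418,127), are full length and lie where closed leaves should. The frame and the other things are in place, so I'm handing in.

```bash
python3 -c "
from cell import job
print(job.job_done())"
```

```text
the job is handed in; nothing more can be done
None
```

I closed all four clips in order in one light pass, with sampled wrist-force changes under about 2 N. The frame and the other bench items look undisturbed in the last view, the arm is clear, and the job is handed in; no verdict was returned.

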